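# Take the welded sleeve off the rotary welding mandrel

## Task

The weld is done: turn the aluminium sleeve on its mandrel until its keyways line up with the mandrel's two brass locking lugs, slide it straight off the open end, and lay it centred in the empty V cradle. The spindle stops at a different angle every time, so feel for the lugs with a light pull and never force the sleeve against the mandrel or the lugs: its bore is a finished surface. Set it down softly and leave everything else on the table as it is.

Things in the scene. Friction and masses are not known exactly. Their poses are not given: they have to be found in the camera images.
- jig: Rotary welding positioner, bolted down: dark base plate 270 x 130 x 12 mm, white spindle housing with red trim (84 mm wide, 137 mm tall) and a level mandrel held at the housing end only. Origin on the table under the mandrel's axis; x along the mandrel to its open end, z up. Housing face at x = -69, mandrel from x = -57 to +67, base plate from -170 to +100 mm; mandrel axis 105 mm up.
- mandrel_root (a point): Point on the mandrel's axis where it leaves the dark spindle flange (50 mm across). x along the mandrel to the open end, z up. The mandrel is a steel bar 26 mm in diameter, 124 mm long from here to the nose. The spindle is braked and will not turn.
- mandrel_nose (a point): Point on the mandrel's axis at its open end. x along the mandrel, outward; z up.
- lug_plane (a point): Point on the mandrel's axis level with the rear faces of its two brass lugs, 108 mm from the root; x along the mandrel, z up. The lugs stand 3.8 mm out of the mandrel on opposite sides, 6 mm wide, 8 mm long, and lock the sleeve on. One stands 14 to 63 degrees from straight up, clockwise seen from the open end looking at the housing: not measured, but visible just outside the sleeve.
- sleeve_center (a point): Centre of the sleeve to take off: aluminium tube, 40 mm outside, bore 27.8 mm, 80 mm long, 0.11 to 0.23 kg, purple-brown weld band near the housing end, black line scribed along the top. x along its axis to the open end, z to the line. Two keyways, 7.8 mm wide, run through the bore, one under the line, one opposite. It hangs on the mandrel with 0.9 mm play and slides with 1 to 2 N up to the lugs.
- sleeve_end (a point): Centre of the sleeve's end face on the open side, 40 mm from its centre; it stops against the lugs until the sleeve has been turned 14 to 63 degrees clockwise, seen from the open end. Grip it across and lean the hand about the mandrel, in several bites if need be: it stays as turned. A 9 N grip suffices, and 3 to 4 N of pull to feel the lugs drop in; over 25 N on mandrel or lugs spoils the bore.
- cradle_free: The empty cradle, fixed: dark base 100 x 80 x 8 mm with two aluminium V plates, 8 mm thick, 30 mm to either side of the middle, open between them so that fingers fit. Origin: underside centre; x along the V. A sleeve lying in it has its axis along x, 58 mm above the origin. Either end of the sleeve may point either way.
- done_center (a point): Centre of the finished sleeve (same size) that lies in the other, identical cradle. Leave it alone.
- gas_nozzle: Brass gas nozzle, 28 mm across, 42 mm tall, standing. Origin at its underside. Leave it alone.
- solvent: Clear plastic bottle with a red cap, 54 mm across, 130 mm tall. Origin at its underside. Leave it alone.
- lens_case: Round black lens case, 48 mm across, 19 mm tall. Origin at its underside. Leave it alone.
- gauge_block: Steel gauge block, 30 x 20 mm, 35 mm tall. Origin at its underside. Leave it alone.
- caliper: Caliper lying flat, 150 mm long, 10 mm tall. Origin at its underside. Leave it alone.
Not all that is in view belongs to the job. Leave any pink look-alike of the part that bears sleeve_center alone.

How it is judged:
On the way, in this order (a step that is already met when the one before it is completed fails the run):
1. the lugs are in the keyways and the sleeve has started over them (x of sleeve_center in the frame of mandrel_nose above -0.04 m), for 0.05 s.
2. the sleeve is off the open end of the mandrel (x of sleeve_center in the frame of mandrel_nose above 0.041 m), for 0.05 s.
At the end, for the whole second after the job is handed in: the sleeve lies at rest in the V of the empty cradle: its centre within 15 mm of the cradle's middle along the V, within 4 mm across it and within 4 mm of the height at which it rests on the V plates, its axis within 5 degrees of the V, and let go (x of sleeve_center in the frame of cradle_free between -0.015 and 0.015 m and y of sleeve_center in the frame of cradle_free between -0.004 and 0.004 m and z of sleeve_center in the frame of cradle_free between 0.054 and 0.062 m and angle between the x axis of sleeve_center and the x axis of cradle_free, either way round below 0.09 rad and linear speed of sleeve below 0.02 m/s); the robot touches nothing.
It fails at once if the sleeve is forced against the mandrel or its lugs with more than 25 N (contact force between sleeve and jig above 25 N).
It fails at once if the sleeve is put down hard (over 30 N on the cradle) (contact force between sleeve and cradle_free above 30 N).
It fails at once if something else on the table is disturbed (distance of done_center from where it was at the start of the episode above 0.012 m or distance of any of gas_nozzle, solvent, lens_case, gauge_block, caliper from where it was at the start of the episode above 0.015 m).
It also fails if it takes over 72 s, if anything falls off the work surface, if the arm or the gripper's body presses on something with over 40 N, if the wrist force passes 120 N, or if a joint passes its speed limit or range.

## Robot

A 7-joint arm with a two-finger parallel gripper is mounted at the origin on the work surface. World frame = base frame: x ahead of the robot, y to its left, z up, the work surface at z = 0. Lengths are in m, angles in rad, forces in N, time in s.
With the tool pointing down it reaches from about 0.425 to 0.975 m from the base axis. Payload 16.7 kg.
Tool frame: the origin (TCP) lies at the very end of the fingers, on their centre line; the grasp point (between the pads) lies 19 mm behind it; z points along the fingers, x is the direction in which the jaws open and shut, and the axes are right-handed (so a half turn about z gives the same grasp; the last joint's range is limited). The gripper opens to 85 mm and grips with 20 to 120 N. Pads are 22 mm wide; open, the fingers measure 114 mm over their backs; the gripper's body (76 mm by 85 mm) begins 54 mm behind the grasp point. The pads swing forward as they close: fully open they stand 13 mm farther back than shut.
Start: joints at [1.125, 0.426, 0.074, 1.606, -0.034, 1.111, -0.067], TCP at [0.197, -0.645, 0.231] pointing down, gripper open.
Joint ranges: [-2.85, 2.85], [-0.5, 2.14], [-1.23, 1.37], [0.21, 2.46], [-1.02, 4.16], [0.16, 2.05], [-2.73, 2.73]. Speed limits (rad/s): [1.89, 1.89, 2.39, 2.39, 3.01, 3.01, 3.01].

## Interface

Orientations are given as a unit quaternion [x, y, z, w].
In Python, from cell import arm gives the robot as it stands. The module is installed in compiled form; this text tells all that it offers.
- The arm moves only by the tool drive_tool, never from a script. Its arguments are lists of equal length, an entry for each row: "travel": the shift along the tool's x, y, z in m, a list of three; "spin": the turn about the tool's z in rad. In form: {"travel": [[tx, ty, tz], ...], "spin": [spin, ...]}. A call has 1 to 10 rows; each row shifts and turns the commanded pose from where the row before left it, along the tool's axes as they then stand; what a row does not reach is not made up. A row lasts 1/8 s, in which the tool goes at most 62.5 mm and 10.7 degrees, less where a joint would pass 70% of its speed; a pose out of reach is approached as far as the arm can. A call is refused whole if a number of a shift passes 0.0625 or a number of a turn 0.188, either way. A call with a gripper value outside its range is refused whole. "claw" is the closure in counts, from 0 (fully open) to 255 (shut), set as the call begins (left out, the last holds). The fingers move at their own pace and stop on an object; "grip_force" is the grip in N (left out, the last holds). Time passes only in rows, so rows that do not move let the fingers close. It gives the time, the measured TCP pose, the force and the opening at its end, in the units of the state.
- arm.observe(): the state, without advancing time (a new reading comes with each control period).
- arm.get_image(name): name is "scene" or "top" or "wrist"; returns a dict with "color" (420x560x3 uint8, red, green, blue), "K" (3x3 intrinsics, pixels), "world_to_cam" (4x4, takes a point from world to camera coordinates); the wrist camera has in their place "T_tool_cam" (4x4, takes a point from camera to tool coordinates, whose origin is the TCP and whose axes are the tool frame's). Camera axes: x right, y down, z forward; pixel columns grow to the right and rows downward; lengths in m; the calibration is good to about 2 mm. The wrist camera is an equidistant fisheye: a pixel r from the principal point sees the ray r / f radians off the axis. A picture is of the moment at which its call begins: read the wrist's pose just before it. There is no depth.
- arm.sign_off(): hands the job in, once; it reports no verdict.
The state is a dict: "time": time; "q": joint angles; "dq": joint speeds; "joint_efforts": joint torques, N m; "position": TCP position; "tcp_rot": TCP orientation; "ft_force": force on the tool from outside, world axes, zero at the start; "wrist_torque": the same for the moment, N m; "grip_width": opening from 0.0 (shut) to 1.0 (fully open).
Only numpy, scipy, OpenCV 4.12 (cv2) and the standard library are available. Lean on these libraries where they do the work, as an engineer would, in place of code of your own. Each camera call takes 0.05 s, during which the arm holds its last target.

## Working session

There is one attempt and no reset: what is moved stays moved. The work goes in short steps, Python scripts to look and compute and a tool call to move; the robot and the scene stay as the last step left them, time stands still between calls to the robot, and variables do not carry over. Pictures are saved under pics/ and viewed, and the job is handed in when it is done.

Besides the shell and the picture viewer there is one more tool, called as name([rows], argument=value, ...), one row to a line, values as JSON. drive_tool: Moves the arm, as the interface text tells. Its arguments: {"type":"object","properties":{"travel":{"type":"array","items":{"type":"array","items":{"type":"number"}}},"spin":{"type":"array","items":{"type":"number"}},"claw":{"type":"number"},"grip_force":{"type":"number"}},"required":["travel","spin"]}

```bash
mkdir -p pics; ls
python3 - <<'E'
from cell import arm
import cv2,numpy as np
s=arm.observe(); print(s)
for n in ["scene","top","wrist"]:
    d=arm.get_image(n); cv2.imwrite(f"pics/{n}0.png",d["color"][:,:,::-1]); print(n,d["K"].tolist(),{k:np.round(v,4).tolist() for k,v in d.items() if k not in("color","K")})
    np.savez(f"{n}0.npz",**d)
E
```

```text
pics
{'time': 0.0, 'q': array([ 1.12449726,  0.42671558,  0.07387621,  1.60664657, -0.03407859,
        1.11080563, -0.06707295]), 'dq': array([-0.00031805,  0.0016433 , -0.00101985,  0.00038812, -0.00021412,
       -0.00186269, -0.00022961]), 'joint_efforts': array([-8.90891424e-04, -9.49834657e+01,  3.75905246e+00, -4.63529348e+01,
        1.88956474e-02,  1.01339811e-02, -1.53473616e-05]), 'position': array([ 0.19723372, -0.64509212,  0.23060487]), 'tcp_rot': array([ 8.03878614e-01, -5.94793025e-01, -5.63714841e-04, -3.38812851e-04]), 'ft_force': array([-0.20842206,  0.26150748, -0.02580705]), 'wrist_torque': array([ 0.02612613, -0.02270739, -0.01625826]), 'grip_width': 0.9994230696745336}
scene [[398.20386889053987, 0.0, 276.83755767359196], [0.0, 398.20386889053987, 207.67538941214275], [0.0, 0.0, 1.0]] {'world_to_cam': [[0.859, 0.5114, 0.0248, -0.4674], [0.2902, -0.4463, -0.8465, -0.1004], [-0.4219, 0.7343, -0.5318, 1.2971], [0.0, 0.0, 0.0, 1.0]]}
top [[520.3633682761276, 0.0, 280.79309700539], [0.0, 520.3633682761276, 209.08894672774795], [0.0, 0.0, 1.0]] {'world_to_cam': [[0.0262, -0.9995, 0.015, -0.0977], [-0.9869, -0.0282, -0.1591, 0.5856], [0.1595, -0.0107, -0.9871, 1.3898], [0.0, 0.0, 0.0, 1.0]]}
wrist [[325.19226210127806, 0.0, 280.8817716877233], [0.0, 325.19226210127806, 208.22297458289327], [0.0, 0.0, 1.0]] {'T_tool_cam': [[1.0, 0.0, 0.0013, 0.0005], [-0.0004, 0.9657, 0.2596, -0.0666], [-0.0013, -0.2596, 0.9657, -0.1425], [0.0, 0.0, 0.0, 1.0]]}
```

View pics/scene0.png

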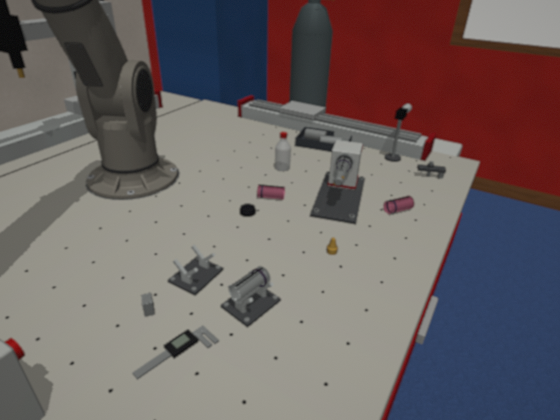

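View pics/top0.png

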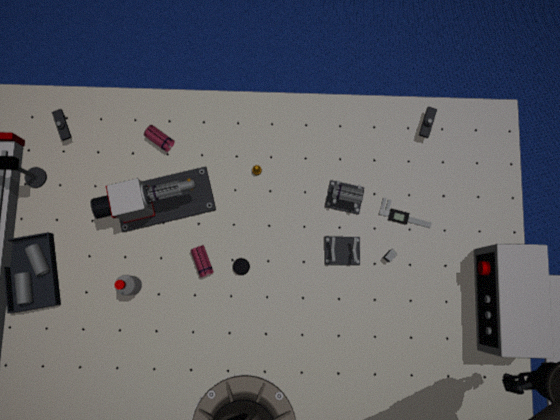

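View pics/wrist0.png

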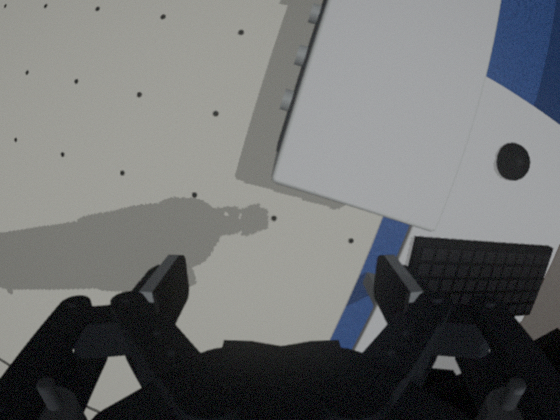

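The scene view shows the jig at about (340,185), with the sleeve on its mandrel. There is an empty cradle at (195,270), an occupied one at (250,290), and pink look-alikes at (270,191) and (398,204). In the top view the jig is at (155,195), the empty cradle at (342,250) and the occupied one at (345,196). I'll enlarge these.

Run:
```python
import cv2
t=cv2.imread("pics/top0.png"); s=cv2.imread("pics/scene0.png")
a=cv2.resize(t[155:240,80:230],None,fx=5.3,fy=5.3,interpolation=cv2.INTER_CUBIC)
b=cv2.resize(t[165:285,310:440],None,fx=5,fy=5,interpolation=cv2.INTER_CUBIC)
c=cv2.resize(s[130:225,290:390],None,fx=6,fy=6,interpolation=cv2.INTER_CUBIC)
cv2.imwrite("pics/cropA.png",a);cv2.imwrite("pics/cropB.png",b);cv2.imwrite("pics/cropC.png",c)
```

```text
(no output)
```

View pics/cropA.png

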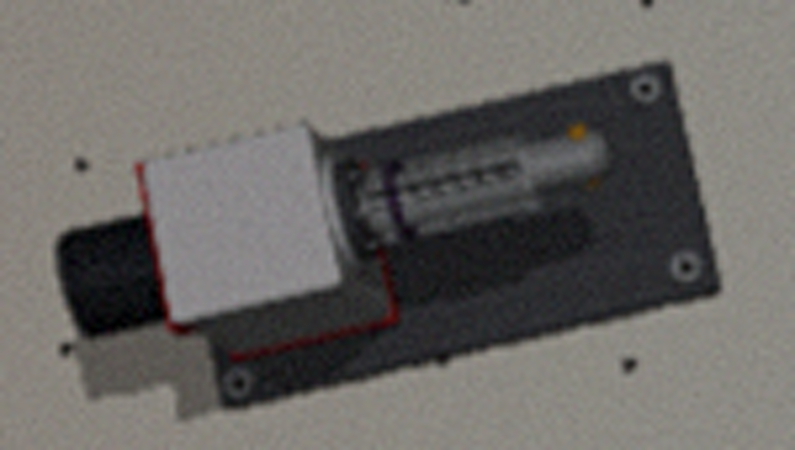

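View pics/cropB.png

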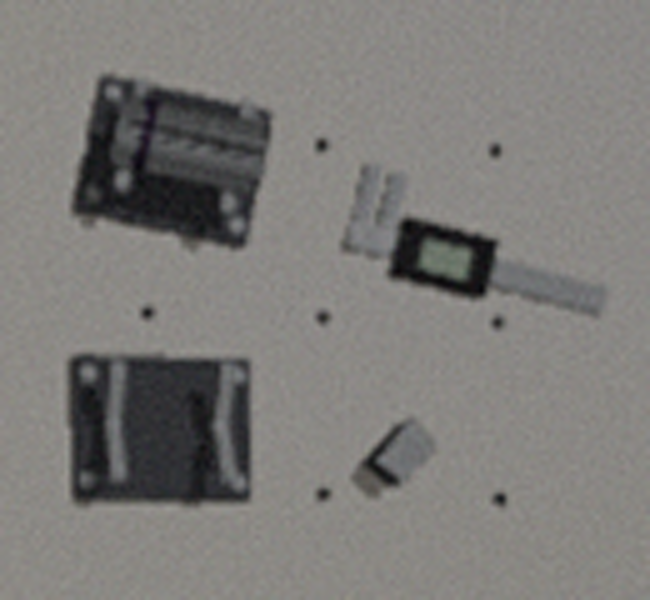

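View pics/cropC.png

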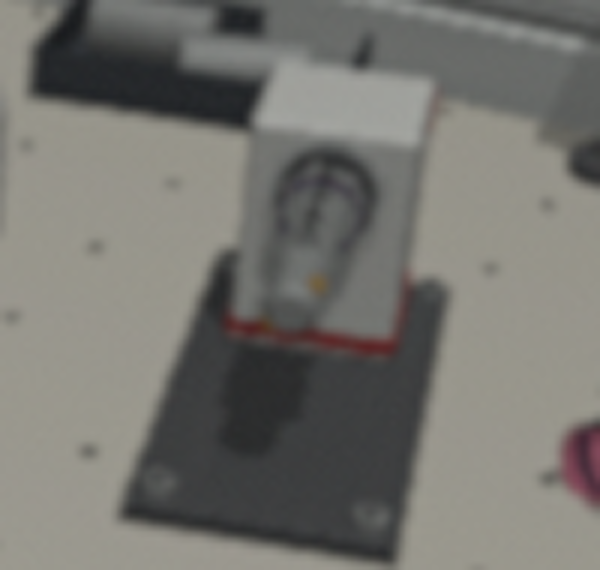

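Candidates for the sleeve:
- The bare aluminium tube on the mandrel, top (175,193). It has a purple band at the housing end and a black line on top, and a brass lug shows just beyond it on the +x side at (189,180).
- The finished sleeve in the other cradle, top (345,196).
- The pink look-alikes, top (160,137) and (202,261).

The tube on the mandrel is the one meant. The crop confirms the band, the line and the lugs. Next I'll fit the jig and cradle poses.

```bash
cat > h.py <<'E'
import numpy as np,cv2
from scipy.optimize import least_squares
from scipy.spatial.transform import Rotation as R
def cam(n):
    d=np.load(f"{n}0.npz"); return d["K"],d["world_to_cam"]
def proj(n,P):
    K,T=cam(n); P=np.atleast_2d(P); c=P@T[:3,:3].T+T[:3,3]; u=c@K.T; return u[:,:2]/u[:,2:]
def pose(p,L):
    L=np.atleast_2d(L); c,s=np.cos(p[2]),np.sin(p[2]); return np.c_[p[0]+c*L[:,0]-s*L[:,1],p[1]+s*L[:,0]+c*L[:,1],L[:,2]]
def wproj(pos,quat,P,d):
    "world -> wrist pixel"
    Rt=R.from_quat(quat).as_matrix(); T=d["T_tool_cam"]; K=d["K"]
    t=(np.atleast_2d(P)-pos)@Rt; c=(t-T[:3,3])@T[:3,:3]
    r=np.linalg.norm(c[:,:2],axis=1); th=np.arctan2(r,c[:,2]); 
    return np.c_[K[0,2]+K[0,0]*th*c[:,0]/r, K[1,2]+K[1,1]*th*c[:,1]/r]
def fit(p0,obs):
    def f(p): return np.concatenate([(proj(n,pose(p,L))[0]-uv) for n,L,uv in obs])
    r=least_squares(f,p0); return r.x,r.fun.reshape(-1,2)
E
python3 - <<'E'
from h import *
for n in("top","scene"):
    K,T=cam(n); print(n,-T[:3,:3].T@T[:3,3])
A=lambda u,v:np.array([(u+.5)/5.3-.5+80,(v+.5)/5.3-.5+155])
B=lambda u,v:np.array([(u+.5)/5-.5+310,(v+.5)/5-.5+165])
C=lambda u,v:np.array([(u+.5)/6-.5+290,(v+.5)/6-.5+130])
m=.001
obs=[("top",[100*m,65*m,12*m],A(670,62)),("top",[100*m,-65*m,12*m],A(718,290)),("top",[-170*m,-65*m,12*m],A(225,405)),
("top",[67*m,0,105*m],A(606,152)),("scene",[67*m,0,105*m],C(290,312)),("scene",[100*m,-65*m,12*m],C(125,512)),("scene",[100*m,65*m,12*m],C(395,545))]
p,r=fit([.5,.3,-1.4],obs);print("jig",p,np.degrees(p[2]));print(r.round(1))
obs=[("top",[x*m,y*m,8*m],B(*uv)) for x,y,uv in [(50,40,(250,357)),(50,-40,(250,498)),(-50,-40,(72,498)),(-50,40,(72,357))]]
# cradle x -> image right = -y
p,r=fit([.4,-.2,-1.57],obs);print("cradle",p,np.degrees(p[2]));print(r.round(1))
E
```

```text
top [ 0.35885701 -0.0663497   1.46657989]
scene [ 0.97783998 -0.75823584  0.61634379]
jig [ 0.62538608  0.21559047 -1.30414272] -74.72187345542676
[[-0.3 -0.9]
 [ 0.6 -0.4]
 [-0.7  0.4]
 [ 0.5 -0.4]
 [-0.4  0.3]
 [-1.1 -2. ]
 [ 0.5  0.4]]
cradle [ 0.48289998 -0.25646749 -1.5512139 ] -88.87800951671571
[[-0.3  0. ]
 [ 0.2  0.3]
 [ 0.1  0. ]
 [-0.1 -0.3]]
```

```bash
cat >> h.py <<'E'
JIG=np.array([.6254,.2156,-1.3041]); CR=np.array([.4829,-.2565,-1.5512])
def delta(pos,quat,target,tx):
    "shift in current tool axes & spin so tool x -> tx (world 2D)"
    Rt=R.from_quat(quat).as_matrix(); d=Rt.T@(np.array(target)-pos)
    a=Rt.T@np.array([tx[0],tx[1],0]); return d,np.arctan2(a[1],a[0])
E
python3 - <<'E'
from h import *
from cell import arm
s=arm.observe(); Rt=R.from_quat(s["tcp_rot"]).as_matrix(); print(Rt.round(3))
c,sn=np.cos(JIG[2]),np.sin(JIG[2])
jy=np.array([-sn,c])
t=pose(JIG,[.0,0,.28])[0];print(t)
for sg in(1,-1): print(sg,delta(s["position"],s["tcp_rot"],t,sg*jy))
# initial joint estimates
b=np.arctan2(s["position"][1],s["position"][0]);print(b,s["q"][0])
E
```

```text
[[ 0.292 -0.956 -0.   ]
 [-0.956 -0.292  0.001]
 [-0.001  0.    -1.   ]]
[0.6254 0.2156 0.28  ]
1 (array([-0.69800846, -0.66112146, -0.0485913 ]), np.float64(-1.540726642940168))
-1 (array([-0.69800846, -0.66112146, -0.0485913 ]), np.float64(1.6008660106496253))
-1.274054379706048 1.1244874012468518
```

drive_tool([
  [0,0,-0.05],
  [0,0,-0.05],
  [0,-0.06,-0.02],
  [0,-0.06,0],
  [0,-0.06,0],
  [0,-0.06,0],
  [0,-0.06,0],
  [0,-0.06,0],
  [0,-0.06,0],
  [0,-0.06,0],
], spin=[0,0,-0.09,-0.09,-0.09,-0.09,-0.09,-0.09,-0.09,-0.09])

```text
time: 1.4
position: [0.5824, -0.3743, 0.3506]
tcp_rot: [0.962, -0.272, -0.0, -0.0]
ft_force: [0.8, -1.3, -0.5]
grip_width: 1.003
```

drive_tool([
  [0,-0.06,0],
  [0,-0.06,0],
  [0,-0.06,0],
  [0,-0.06,0],
  [0,-0.06,0],
  [0,-0.06,0],
  [0,-0.06,0],
  [0,-0.06,0],
  [0,-0.06,0],
  [0,0,0],
], spin=[-0.09,-0.09,-0.09,-0.09,-0.09,-0.09,-0.09,-0.09,-0.09,0])

```text
time: 2.65
position: [0.6809, 0.1461, 0.351]
tcp_rot: [0.991, 0.132, -0.0, -0.001]
ft_force: [0.2, -0.8, -0.1]
grip_width: 1.001
```

```bash
cat > snap.py <<'E'
import sys
from h import *
from cell import arm
s=arm.observe(); d=arm.get_image("wrist"); n=sys.argv[1]
cv2.imwrite(f"pics/{n}.png",d["color"][:,:,::-1]); np.savez(f"{n}.npz",pos=s["position"],quat=s["tcp_rot"],**d)
print(s["time"],s["position"].round(4),s["ft_force"].round(2),s["grip_width"])
Rt=R.from_quat(s["tcp_rot"]).as_matrix(); print("toolx",Rt[:,0].round(4),"z",Rt[:,2].round(4),"q",s["q"].round(3))
for L in ([-.057,0,.105],[.067,0,.105],[0,0,.125]):print(L,wproj(s["position"],s["tcp_rot"],pose(JIG,L),d).round(1))
E
python3 snap.py w1
python3 - <<'E'
from h import *
from cell import arm
s=arm.observe();c,sn=np.cos(JIG[2]),np.sin(JIG[2]); jy=np.array([-sn,c])
print(delta(s["position"],s["tcp_rot"],pose(JIG,[.03,0,.28])[0],jy))
E
```

```text
2.65 [0.6809 0.1461 0.351 ] [ 0.24 -0.85 -0.08] 1.000756544799027
toolx [ 9.651e-01  2.620e-01 -3.000e-04] z [-0.001   0.0023 -1.    ] q [ 0.047  0.435 -0.511  1.371  0.209  1.39  -0.197]
[-0.057, 0, 0.105] [[250.1  62.7]]
[0.067, 0, 0.105] [[250.9 165.2]]
[0, 0, 0.125] [[248.5 108.8]]
(array([-0.03561738, -0.05505274,  0.07098066]), np.float64(-0.006622965350443722))
```

View pics/w1.png

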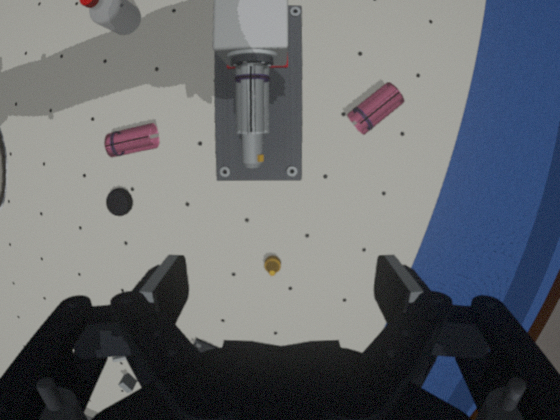

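Wrist view: the sleeve runs from (253,68) to (252,132), the nose is at (252,166) and the lug at (261,158). The projections of my jig fit agree with these. I'll move closer, with the camera beyond the lugs.

drive_tool([
  [-0.018,0.015,0.06],
  [-0.0176,0.02,0.061],
  [0,0,0],
  [0,0,0],
], spin=[-0.0066,0,0,0])

```text
time: 3.2
position: [0.6592, 0.0984, 0.2365]
tcp_rot: [0.991, 0.13, 0.0, -0.0]
ft_force: [0.9, -0.1, 1.2]
grip_width: 1.002
```

```bash
python3 snap.py w2; python3 -c "
import cv2
i=cv2.imread('pics/w2.png');cv2.imwrite('pics/w2c.png',cv2.resize(i[0:200,190:380],None,fx=3,fy=3,interpolation=cv2.INTER_CUBIC))"
```

```text
3.2 [0.6592 0.0984 0.2365] [ 0.94 -0.11  1.24] 1.0019209699701612
toolx [0.9661 0.2581 0.001 ] z [ 9.e-04  3.e-04 -1.e+00] q [ 0.118  0.451 -0.497  1.594  0.229  1.154 -0.169]
[-0.057, 0, 0.105] [[276.3  -5.5]]
[0.067, 0, 0.105] [[277.  134.5]]
[0, 0, 0.125] [[276.2  50.9]]
```

View pics/w2.png

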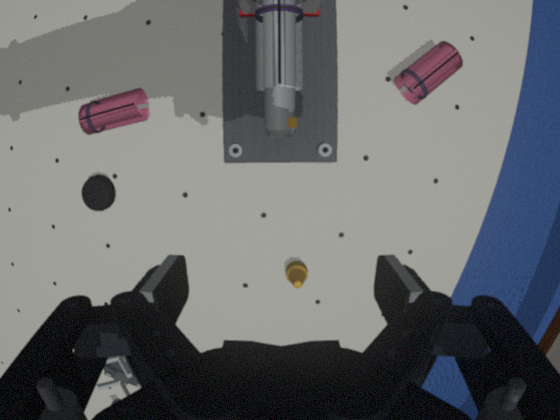

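View pics/w2c.png

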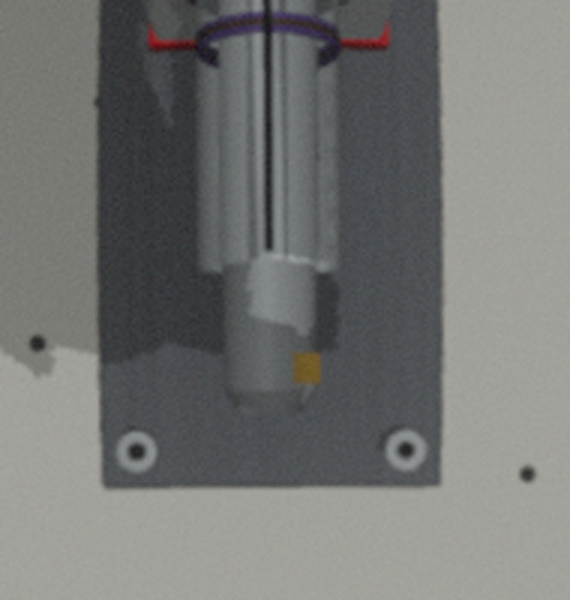

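Run:
```python
from h import *
d=np.load("w2.npz"); f=lambda u,v:np.array([190+(u+.5)/3-.5,(v+.5)/3-.5])
pos,q=d["pos"],d["quat"]
obs=[([.1,-.065,.012],f(103,487)),([.1,.065,.012],f(441,487))]
def res(p): return np.concatenate([wproj(pos,q,pose(p,L),d)[0]-uv for L,uv in obs]+[[wproj(pos,q,pose(p,[.067,0,.105]),d)[0,0]-f(270.5,0)[0], 3*(p[2]-JIG[2])*100]])
r=least_squares(res,JIG); p=r.x; print(p,r.fun.round(2))
# mandrel nose row, axis
print("nose",wproj(pos,q,pose(p,[.067,0,.118]),d),"obs edges",f(226,400),f(315,400))
# lug
for a in range(10,70,5):
    A=np.radians(a); L=[.055,.0168*np.sin(A),.105+.0168*np.cos(A)]
    print(a,wproj(pos,q,pose(p,L),d).round(1),end=';')
print("obs lug",f(307,367))
for x in np.arange(.005,.05,.005): print(round(x,3),wproj(pos,q,pose(p,[x,0,.125]),d).round(1))
print("line end",f(268,250))
# mandrel width check
g=wproj(pos,q,pose(p,[[.04,.013,.105],[.04,-.013,.105]]),d);print(g)
```

```text
[ 0.62800161  0.2151834  -1.30443516] [-0.49  0.3   0.44 -0.27  0.04 -0.1 ]
nose [[279.82739585 136.43022625]] obs edges [265. 133.] [294.66666667 133.        ]
10 [[283.5 121.5]];15 [[285.3 121.4]];20 [[287.1 121.4]];25 [[288.8 121.4]];30 [[290.4 121.5]];35 [[291.9 121.5]];40 [[293.4 121.5]];45 [[294.7 121.5]];50 [[295.8 121.5]];55 [[296.9 121.5]];60 [[297.8 121.5]];65 [[298.5 121.5]];obs lug [292. 122.]
0.005 [[279.4  58.3]]
0.01 [[279.4  64.5]]
0.015 [[279.5  70.7]]
0.02 [[279.5  76.9]]
0.025 [[279.5  83.2]]
0.03 [[279.6  89.6]]
0.035 [[279.6  95.9]]
0.04 [[279.6 102.3]]
0.045 [[279.6 108.7]]
line end [279.  83.]
[[295.3703232  103.75594801]
 [264.05166942 103.93111314]]
```

The lug stands at about 35° and the sleeve end is at jig x ≈ 25 mm. The hand can't tilt in this interface, because it only turns about tool z. So I'll turn the sleeve by rolling it: one pad lightly against its side, moving tangentially. First I go above it with the gripper half open.

```bash
sed -i 's/^JIG=.*; CR/JIG=np.array([.6280,.2152,-1.3044]); CR/' h.py
cat > to.py <<'E'
import sys
from h import *
from cell import arm
s=arm.observe();c,sn=np.cos(JIG[2]),np.sin(JIG[2]); jy=np.array([-sn,c])
L=[float(x) for x in sys.argv[1:4]]
d,a=delta(s["position"],s["tcp_rot"],pose(JIG,L)[0],jy)
cur=s["position"]-np.array([JIG[0],JIG[1],0]); Rj=R.from_euler('z',JIG[2]).as_matrix()
print("t",s["time"],"jigpos mm",(Rj.T@cur*1e3).round(2),"F jig",(Rj.T@s["ft_force"]).round(2),"M",(Rj.T@s["wrist_torque"]).round(2),"w",round(s["grip_width"]*85,2)); print("d mm",(d*1e3).round(2),"spin",a.round(4))
E
python3 to.py 0 0 .18
```

```text
t 3.25 jigpos mm [ 1.2034e+02 -2.0000e-01  2.3715e+02] F jig [-0.34  0.53  0.94] M [-0.    0.04  0.04] w 85.3
d mm [  -0.48 -120.33   57.17] spin -0.0046
```

drive_tool([
  [0,-0.04,0.015],
  [-0.0005,-0.04,0.02],
  [0,-0.04,0.02],
  [0,0,0],
  [0,0,0],
], spin=[-0.0046,0,0,0,0], claw=75, grip_force=20)

```text
time: 3.88
position: [0.6274, 0.2148, 0.1819]
tcp_rot: [0.991, 0.133, 0.001, -0.0]
ft_force: [0.8, -0.5, -0.2]
grip_width: 0.704
```

```bash
python3 to.py 0 0 .11; python3 snap.py w3
```

```text
t 3.875 jigpos mm [  0.25  -0.67 181.93] F jig [ 0.67  0.67 -0.16] M [ 0.03  0.01 -0.  ] w 59.81
d mm [ 0.53 -0.26 71.93] spin 0.0008
3.875 [0.6274 0.2148 0.1819] [ 0.82 -0.47 -0.16] 0.7036364913652028
toolx [0.9645 0.264  0.0019] z [ 1.9e-03  4.0e-04 -1.0e+00] q [-0.052  0.498 -0.514  1.655  0.273  1.058 -0.381]
[-0.057, 0, 0.105] [[280. 134.]]
[0.067, 0, 0.105] [[280.  298.5]]
[0, 0, 0.125] [[279.9 224.7]]
```

View pics/w3.png

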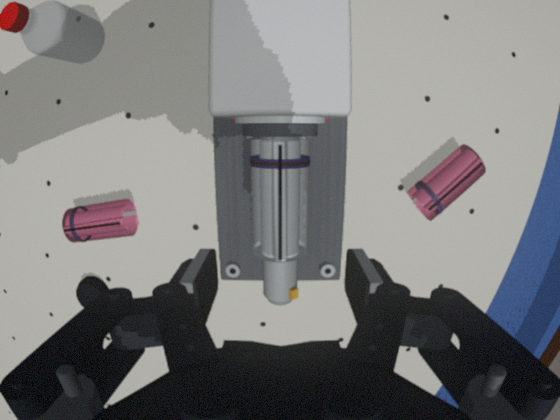

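Wrist view: the sleeve is centred at u≈280, between pads at 217 and 346, with the lug at (293,294). Descending astride it.

drive_tool([
  [0.0005,0,0.03],
  [0,0,0.03],
  [0,0,0.032],
  [0,0,0],
  [0,0,0],
], spin=[0.0008,0,0,0,0])

```text
time: 4.55
position: [0.628, 0.2145, 0.0903]
tcp_rot: [0.991, 0.132, 0.001, -0.0]
ft_force: [0.8, -0.2, 0.7]
grip_width: 0.706
```

```bash
python3 to.py 0 0 .088; python3 snap.py w4
```

```text
t 4.55 jigpos mm [ 0.69 -0.16 90.3 ] F jig [0.35 0.69 0.73] M [ 0.01 -0.03  0.03] w 60.0
d mm [ 0.15 -0.69  2.3 ] spin -0.0011
4.55 [0.628  0.2145 0.0903] [ 0.76 -0.16  0.73] 0.705837521044462
toolx [0.965  0.2622 0.0019] z [ 1.8e-03  6.0e-04 -1.0e+00] q [-0.077  0.596 -0.48   1.72   0.336  0.906 -0.431]
[-0.057, 0, 0.105] [[278.1 141. ]]
[0.067, 0, 0.105] [[279.  382.4]]
[0, 0, 0.125] [[278.1 297.4]]
```

View pics/w4.png

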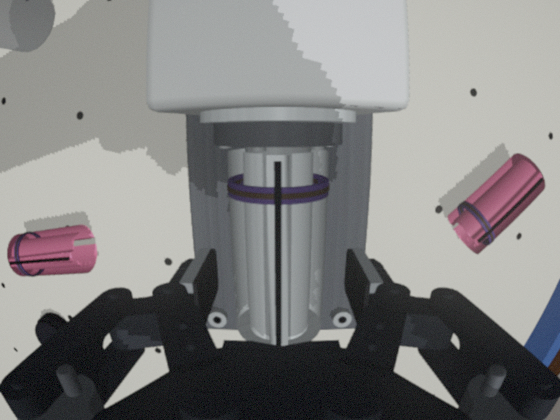

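drive_tool([
  [-0.005,0,0.001],
  [-0.004,0,0],
  [0,0,0],
  [0,0,0],
], spin=[0,0,0,0])

```text
time: 5.1
position: [0.6183, 0.2123, 0.0878]
tcp_rot: [0.991, 0.133, 0.0, -0.0]
ft_force: [-0.6, -0.2, 0.4]
grip_width: 0.708
```

```bash
python3 to.py 0 0 .088
```

```text
t 5.1 jigpos mm [  0.21 -10.1   87.82] F jig [ 0.04 -0.67  0.42] M [0.04 0.   0.01] w 60.21
d mm [10.1  -0.21 -0.18] spin -0.0001
```

drive_tool([
  [-0.0005,0,0],
  [-0.0005,0,0],
  [0,0,0],
], spin=[0,0,0])

```text
time: 5.48
position: [0.6172, 0.2121, 0.0876]
tcp_rot: [0.991, 0.133, -0.0, -0.0]
ft_force: [1.4, -1.6, -0.7]
grip_width: 0.708
```

```bash
python3 to.py 0 0 .088
```

```text
t 5.475 jigpos mm [  0.15 -11.19  87.58] F jig [ 1.94  0.93 -0.7 ] M [0.01 0.02 0.02] w 60.2
d mm [11.19 -0.15 -0.43] spin -0.0001
```

drive_tool([
  [-0.0005,0,0],
  [-0.0005,0,0],
  [0,0,0],
], spin=[0,0,0])

```text
time: 5.85
position: [0.6164, 0.2118, 0.0877]
tcp_rot: [0.991, 0.133, 0.0, -0.0]
ft_force: [1.5, 0.5, -0.4]
grip_width: 0.708
```

```bash
python3 to.py 0 0 .088; python3 snap.py w5
```

```text
t 5.85 jigpos mm [  0.19 -12.06  87.69] F jig [-0.12  1.62 -0.44] M [ 0.35 -0.02 -0.02] w 60.2
d mm [12.06 -0.19 -0.31] spin -0.0001
5.85 [0.6164 0.2118 0.0877] [ 1.53  0.54 -0.44] 0.7081813985254127
toolx [9.648e-01 2.632e-01 3.000e-04] z [ 3.e-04  1.e-04 -1.e+00] q [-0.074  0.584 -0.483  1.749  0.335  0.891 -0.436]
[-0.057, 0, 0.105] [[309.1 142.9]]
[0.067, 0, 0.105] [[301.2 386.2]]
[0, 0, 0.125] [[309.7 301.9]]
```

View pics/w5.png

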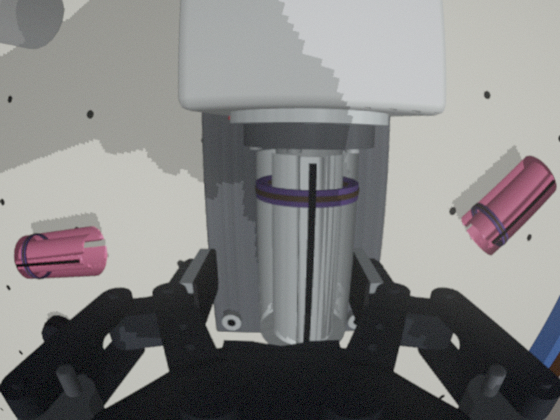

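Contact begins: moment 0.35 Nm, force about 1.6 N. Pressing a little more.

drive_tool([
  [-0.0005,0,0],
  [0,0,0],
  [0,0,0],
], spin=[0,0,0])

```text
time: 6.28
position: [0.6162, 0.2118, 0.0878]
tcp_rot: [0.991, 0.133, 0.0, -0.0]
ft_force: [5.5, 1.4, -1.1]
grip_width: 0.705
```

```bash
python3 to.py 0 0 .088
```

```text
t 6.275 jigpos mm [  0.2  -12.3   87.79] F jig [ 0.11  5.71 -1.14] M [ 1.04 -0.05 -0.02] w 59.97
d mm [12.3 -0.2 -0.2] spin -0.0002
```

drive_tool([
  [-0.0005,0,0],
  [0,0,0],
  [0,0,0],
], spin=[0,0,0])

```text
time: 6.65
position: [0.616, 0.2118, 0.0879]
tcp_rot: [0.991, 0.133, 0.001, -0.0]
ft_force: [7.6, 2.5, -2.1]
grip_width: 0.704
```

```bash
python3 to.py 0 0 .088
```

```text
t 6.65 jigpos mm [  0.17 -12.44  87.89] F jig [-0.45  7.97 -2.06] M [ 1.51 -0.04 -0.  ] w 59.84
d mm [12.44 -0.17 -0.09] spin -0.0002
```

About 8 N at roughly 7 N/mm. Now a downward stroke to roll the sleeve clockwise.

drive_tool([
  [0,0,0.001],
  [0,0,0.001],
  [0,0,0.001],
  [0,0,0.001],
  [0,0,0.001],
  [0,0,0],
], spin=[0,0,0,0,0,0])

```text
time: 7.4
position: [0.616, 0.2118, 0.0831]
tcp_rot: [0.991, 0.133, 0.001, -0.0]
ft_force: [5.6, 2.0, 0.4]
grip_width: 0.709
```

```bash
python3 to.py 0 0 .088; python3 snap.py w6
```

```text
t 7.4 jigpos mm [  0.1  -12.43  83.08] F jig [-0.43  5.95  0.37] M [1.23 0.02 0.01] w 60.27
d mm [12.44 -0.1  -4.9 ] spin -0.0001
7.4 [0.616  0.2118 0.0831] [5.63 1.98 0.37] 0.709076295123793
toolx [0.9648 0.2631 0.0016] z [ 1.4e-03  7.0e-04 -1.0e+00] q [-0.076  0.588 -0.481  1.754  0.339  0.881 -0.44 ]
[-0.057, 0, 0.105] [[311.2 143.9]]
[0.067, 0, 0.105] [[302.4 392.4]]
[0, 0, 0.125] [[311.8 308.6]]
```

View pics/w6.png

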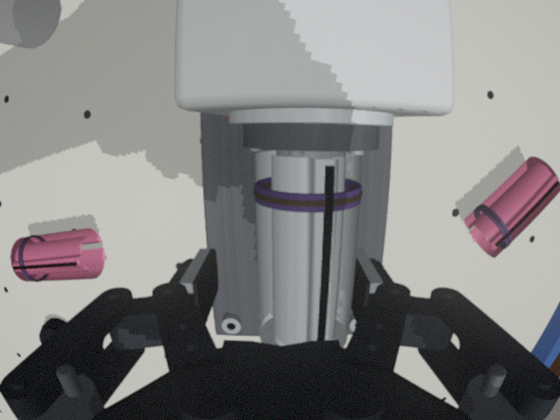

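It rolls: the line moved from u≈311 to 328. Continuing 7 mm.

drive_tool([
  [0,0,0.001],
  [0,0,0.001],
  [0,0,0.001],
  [0,0,0.001],
  [0,0,0.001],
  [0,0,0.001],
  [0,0,0.001],
  [0,0,0],
], spin=[0,0,0,0,0,0,0,0])

```text
time: 8.45
position: [0.6161, 0.2119, 0.0761]
tcp_rot: [0.991, 0.133, 0.001, -0.0]
ft_force: [6.1, 1.9, 0.5]
grip_width: 0.703
```

```bash
python3 to.py 0 0 .088; python3 snap.py w7
```

```text
t 8.45 jigpos mm [ 5.000e-02 -1.236e+01  7.610e+01] F jig [-0.27  6.4   0.46] M [ 1.29 -0.01  0.04] w 59.76
d mm [ 12.38  -0.06 -11.88] spin -0.0001
8.45 [0.6161 0.2119 0.0761] [6.1  1.94 0.46] 0.7030789323457107
toolx [0.9648 0.2631 0.0017] z [ 1.5e-03  8.0e-04 -1.0e+00] q [-0.079  0.597 -0.477  1.757  0.345  0.87  -0.444]
[-0.057, 0, 0.105] [[312.8 145.3]]
[0.067, 0, 0.105] [[302.9 402. ]]
[0, 0, 0.125] [[313.3 319.4]]
```

View pics/w7.png

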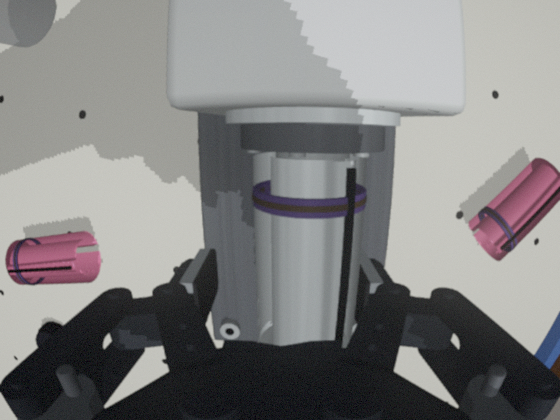

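drive_tool([
  [0.006,0,0],
  [0.0065,0,0],
  [0,0,-0.05],
  [0,0,-0.05],
  [0,0,0],
  [0,0,0],
], spin=[0,0,0,0,0,0])

```text
time: 9.25
position: [0.6273, 0.2146, 0.1751]
tcp_rot: [0.991, 0.133, -0.0, 0.0]
ft_force: [-0.3, 0.2, -0.1]
grip_width: 0.704
```

```bash
python3 to.py 0 0 .18; python3 snap.py w8;  python3 -c "
import cv2
i=cv2.imread('pics/w8.png');cv2.imwrite('pics/w8c.png',cv2.resize(i[140:340,215:345],None,fx=3,fy=3,interpolation=cv2.INTER_CUBIC))"
```

```text
t 9.25 jigpos mm [  0.42  -0.87 175.14] F jig [-0.24 -0.2  -0.11] M [ 0.04  0.03 -0.02] w 59.82
d mm [ 0.87 -0.41 -4.86] spin -0.0002
9.25 [0.6273 0.2146 0.1751] [-0.26  0.18 -0.11] 0.7038178583272121
toolx [ 9.648e-01  2.630e-01 -6.000e-04] z [-5.e-04 -3.e-04 -1.e+00] q [-0.052  0.506 -0.513  1.659  0.278  1.05  -0.385]
[-0.057, 0, 0.105] [[280.5 134.1]]
[0.067, 0, 0.105] [[280.5 302.8]]
[0, 0, 0.125] [[280.4 227.8]]
```

View pics/w8c.png

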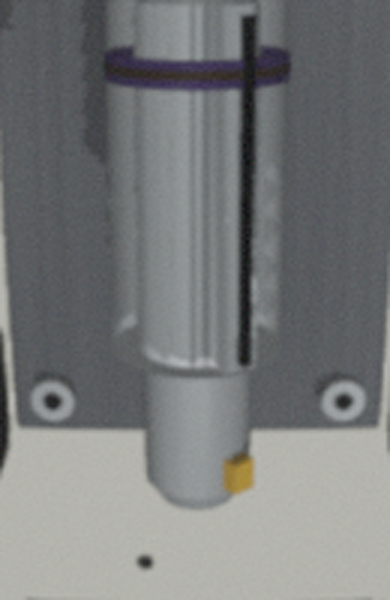

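```bash
python3 - <<'E'
from h import *
d=np.load("w8.npz");pos,q=d["pos"],d["quat"]
f=lambda u,v:np.array([215+(u+.5)/3-.5,140+(v+.5)/3-.5])
# lateral offset fit: mandrel edges at row 440: 148,249 
g=wproj(pos,q,pose(JIG,[[.045,.013,.105],[.045,-.013,.105]]),d);print("pred mandrel",g,"obs",f(148,440),f(249,440))
off=0
for a in range(24,50,2):
    A=np.radians(a)
    l=wproj(pos,q,pose(JIG,[.025,.020*np.sin(A),.1045+.020*np.cos(A)]),d)[0]
    # lug: outer-face edges
    L=[]
    for s in(-.003,.003): L.append([.055,.0168*np.sin(A)+s*np.cos(A),.105+.0168*np.cos(A)-s*np.sin(A)])
    lu=wproj(pos,q,pose(JIG,L),d)
    print(a,"line",l.round(1),"lug",lu.round(1).tolist())
print("obs line",f(244,362),"lug front edges",f(225,480),f(252,480), "lug upper edges", f(226,460),f(252,460))
print("line mid", f(246,200));
E
python3 -c "
import cv2
i=cv2.imread('pics/w8.png');cv2.imwrite('pics/w8d.png',cv2.resize(i[240:320,255:315],None,fx=10,fy=7.5,interpolation=cv2.INTER_CUBIC))"
```

```text
pred mandrel [[298.32126461 277.28396714]
 [262.73334341 277.2488707 ]] obs [264.         286.33333333] [297.66666667 286.33333333]
24 line [292.8 262.7] lug [[286.3, 300.7], [294.1, 298.9]]
26 line [293.8 262.5] lug [[287.2, 300.6], [294.8, 298.6]]
28 line [294.7 262.3] lug [[288.0, 300.4], [295.4, 298.4]]
30 line [295.6 262.1] lug [[288.8, 300.3], [296.0, 298.1]]
32 line [296.5 261.9] lug [[289.6, 300.1], [296.7, 297.8]]
34 line [297.4 261.6] lug [[290.3, 300.0], [297.2, 297.5]]
36 line [298.2 261.4] lug [[291.1, 299.8], [297.8, 297.2]]
38 line [299.  261.1] lug [[291.9, 299.6], [298.4, 296.9]]
40 line [299.8 260.8] lug [[292.6, 299.4], [298.9, 296.6]]
42 line [300.5 260.5] lug [[293.3, 299.1], [299.4, 296.2]]
44 line [301.3 260.2] lug [[294.0, 298.9], [299.8, 295.9]]
46 line [302.  259.9] lug [[294.7, 298.7], [300.3, 295.5]]
48 line [302.6 259.6] lug [[295.3, 298.4], [300.7, 295.2]]
obs line [296.         260.33333333] lug front edges [289.66666667 299.66666667] [298.66666667 299.66666667] lug upper edges [290. 293.] [298.66666667 293.        ]
line mid [296.66666667 206.33333333]
```

View pics/w8d.png

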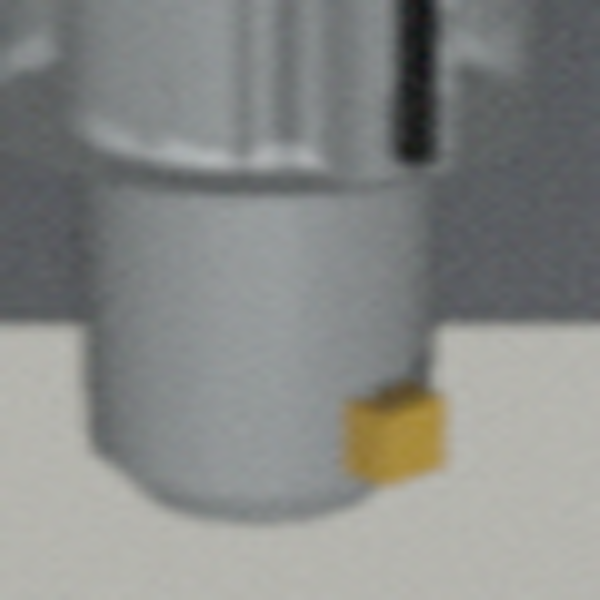

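The lug stands at about 40°, judged from its edges at u = 293 and 298.8. The line is at about 31°, so it needs roughly 9° more, or about 3 mm of roll. One more bite.

drive_tool([
  [0,0,0.046],
  [0,0,0.046],
  [0,0,0],
  [-0.006,0,0],
  [-0.005,0,0],
  [-0.001,0,0],
  [-0.0005,0,0],
  [0,0,0],
  [0,0,0],
], spin=[0,0,0,0,0,0,0,0,0])

```text
time: 10.42
position: [0.6161, 0.2118, 0.0841]
tcp_rot: [0.991, 0.133, 0.001, -0.0]
ft_force: [4.5, 1.6, 2.0]
grip_width: 0.704
```

```bash
python3 to.py 0 0 .088
```

```text
t 10.425 jigpos mm [  0.14 -12.37  84.11] F jig [-0.33  4.75  1.97] M [1.2  0.07 0.07] w 59.88
d mm [12.37 -0.15 -3.87] spin -0.0002
```

drive_tool([
  [0,0,0.001],
  [0,0,0.001],
  [0,0,0.001],
  [0,0,0],
  [0,0,0],
], spin=[0,0,0,0,0])

```text
time: 11.05
position: [0.6161, 0.2117, 0.0809]
tcp_rot: [0.991, 0.133, 0.001, -0.0]
ft_force: [5.8, 2.1, 0.9]
grip_width: 0.708
```

```bash
python3 to.py 0 0 .088
```

```text
t 11.05 jigpos mm [  0.24 -12.42  80.92] F jig [-0.53  6.17  0.9 ] M [ 1.23  0.07 -0.04] w 60.16
d mm [12.43 -0.24 -7.06] spin -0.0002
```

drive_tool([
  [0.006,0,0],
  [0.0065,0,0],
  [0,0,-0.05],
  [0,0,-0.045],
  [0,0,0],
  [0,0,0],
], spin=[0,0,0,0,0,0])

```text
time: 11.8
position: [0.6272, 0.2146, 0.1751]
tcp_rot: [0.991, 0.133, -0.0, 0.0]
ft_force: [0.4, -0.6, -0.4]
grip_width: 0.702
```

```bash
python3 to.py 0 0 .18; python3 snap.py w9;  python3 -c "
import cv2
i=cv2.imread('pics/w9.png');cv2.imwrite('pics/w9d.png',cv2.resize(i[240:320,255:315],None,fx=10,fy=7.5,interpolation=cv2.INTER_CUBIC))"
```

```text
t 11.8 jigpos mm [  0.4   -0.89 175.08] F jig [ 0.71  0.21 -0.41] M [-0.02 -0.03 -0.  ] w 59.67
d mm [ 0.89 -0.4  -4.93] spin -0.0002
11.8 [0.6272 0.2146 0.1751] [ 0.39 -0.63 -0.41] 0.7019758659081872
toolx [ 9.648e-01  2.631e-01 -7.000e-04] z [-7.e-04 -4.e-04 -1.e+00] q [-0.051  0.507 -0.515  1.659  0.279  1.051 -0.386]
[-0.057, 0, 0.105] [[280.5 134.2]]
[0.067, 0, 0.105] [[280.6 302.9]]
[0, 0, 0.125] [[280.5 227.8]]
```

View pics/w9d.png

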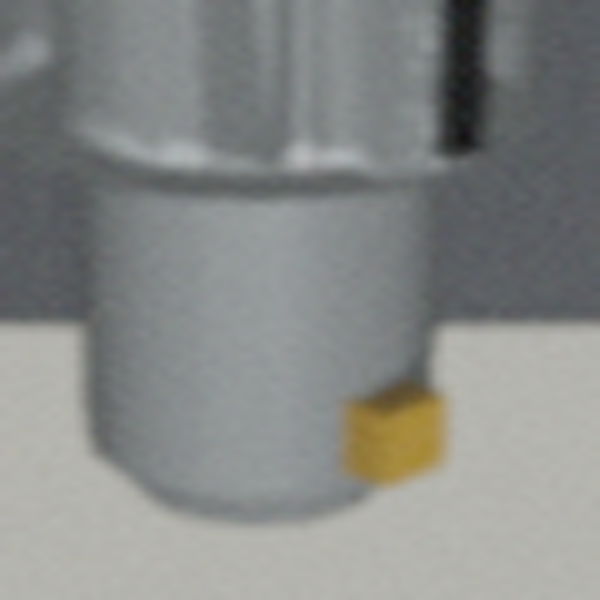

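The line is now at about 42°, against a lug at about 40°. That is within the ±3° slot play. From the touch, the mandrel axis sits 1.4 mm to −y of my fit, so I'll centre there and grip near the sleeve's middle.

drive_tool([
  [-0.0005,-0.006,0.03],
  [0,-0.0064,0.032],
  [0,0,0.03],
  [0,0,0],
  [0,0,0],
], spin=[0,0,0,0,0])

```text
time: 12.48
position: [0.6238, 0.2268, 0.0841]
tcp_rot: [0.991, 0.133, -0.0, -0.0]
ft_force: [-0.2, 0.4, -0.5]
grip_width: 0.707
```

```bash
python3 to.py -0.012 -0.0014 .083
```

```text
t 12.475 jigpos mm [-12.31  -0.96  84.07] F jig [-0.42 -0.11 -0.49] M [-0.01 -0.01 -0.01] w 60.1
d mm [-0.44  0.31  1.07] spin -0.0001
```

drive_tool([
  [-0.0004,0,0.001],
  [0,0,0],
  [0,0,0],
  [0,0,0],
], spin=[0,0,0,0], claw=130)

```text
time: 12.98
position: [0.6233, 0.2266, 0.0829]
tcp_rot: [0.991, 0.133, 0.0, -0.0]
ft_force: [-0.0, -0.3, 0.0]
grip_width: 0.491
```

```bash
python3 to.py -0.012 -0.0014 .083
```

```text
t 12.975 jigpos mm [-12.19  -1.51  82.86] F jig [ 0.33 -0.11  0.03] M [-0.    0.02 -0.05] w 41.75
d mm [ 0.11  0.19 -0.14] spin -0.0001
```

drive_tool([
  [0,0,0],
  [0,0,0],
  [0,0,0],
], spin=[0,0,0], claw=138)

```text
time: 13.35
position: [0.6234, 0.2266, 0.0829]
tcp_rot: [0.991, 0.133, 0.0, -0.0]
ft_force: [-1.2, -1.4, 5.4]
grip_width: 0.463
```

```bash
python3 to.py -0.012 -0.0014 .083
```

```text
t 13.35 jigpos mm [-12.19  -1.45  82.86] F jig [ 1.03 -1.49  5.41] M [-0.24 -0.16 -0.06] w 39.35
d mm [ 0.05  0.19 -0.14] spin -0.0002
```

drive_tool([
  [0,0,-0.0005],
  [0,0,0],
  [0,0,0],
], spin=[0,0,0], claw=150)

```text
time: 13.72
position: [0.6232, 0.2266, 0.083]
tcp_rot: [0.991, 0.133, -0.0, -0.0]
ft_force: [-0.2, -0.3, 0.0]
grip_width: 0.462
```

```bash
python3 to.py -0.012 -0.0014 .083
```

```text
t 13.725 jigpos mm [-12.21  -1.64  82.97] F jig [ 0.23 -0.24  0.01] M [ 0.02 -0.03  0.03] w 39.24
d mm [ 0.24  0.21 -0.03] spin -0.0001
```

Gripped with almost no net force. Sliding toward the lugs.

drive_tool([
  [0,0,-0.0003],
  [0,0.001,0],
  [0,0.002,0],
  [0,0.003,0],
  [0,0.002,0],
  [0,0,0],
], spin=[0,0,0,0,0,0])

```text
time: 14.48
position: [0.6255, 0.2186, 0.0834]
tcp_rot: [0.991, 0.133, 0.0, 0.0]
ft_force: [0.3, -0.4, -1.4]
grip_width: 0.46
```

```bash
python3 to.py -0.012 -0.0014 .083
```

```text
t 14.475 jigpos mm [-3.91 -1.57 83.43] F jig [ 0.46  0.17 -1.39] M [ 0.01  0.04 -0.02] w 39.09
d mm [ 0.16 -8.09  0.43] spin -0.0004
```

drive_tool([
  [0,0.003,0],
  [0,0.004,0],
  [0,0.004,0],
  [0,0.002,0],
  [0,0,0],
  [0,0,0],
], spin=[0,0,0,0,0,0])

```text
time: 15.22
position: [0.6287, 0.2065, 0.0835]
tcp_rot: [0.991, 0.133, 0.0, -0.0]
ft_force: [-0.6, -0.5, -1.2]
grip_width: 0.462
```

```bash
python3 to.py -0.012 -0.0014 .083; python3 snap.py w10
```

```text
t 15.225 jigpos mm [ 8.6  -1.59 83.47] F jig [ 0.32 -0.74 -1.23] M [0.05 0.03 0.01] w 39.23
d mm [  0.19 -20.6    0.47] spin 0.0001
15.225 [0.6287 0.2065 0.0835] [-0.63 -0.5  -1.23] 0.4615748639076811
toolx [9.647e-01 2.634e-01 1.000e-04] z [ 0.e+00  2.e-04 -1.e+00] q [-0.064  0.603 -0.482  1.727  0.343  0.896 -0.423]
[-0.057, 0, 0.105] [[281.9 120.8]]
[0.067, 0, 0.105] [[281.5 381.3]]
[0, 0, 0.125] [[281.8 288.1]]
```

View pics/w10.png

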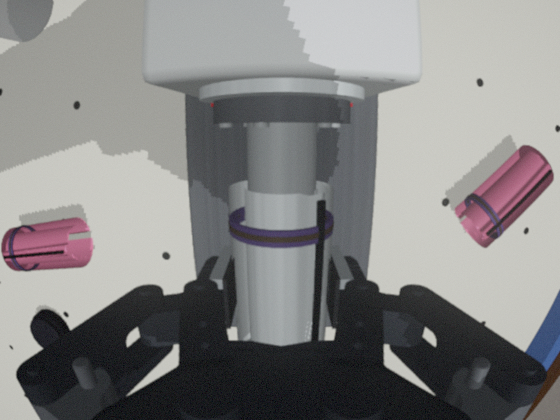

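The sleeve follows the hand: its rear end now shows at v≈187, clear of the flange. Now feeling for the lugs in small steps.

drive_tool([
  [0,0.001,0],
  [0,0.001,0],
  [0,0.001,0],
  [0,0,0],
], spin=[0,0,0,0])

```text
time: 15.78
position: [0.6296, 0.2033, 0.0834]
tcp_rot: [0.991, 0.133, -0.0, -0.0]
ft_force: [0.3, -0.4, -1.7]
grip_width: 0.46
```

```bash
python3 to.py -0.012 -0.0014 .083
```

```text
t 15.775 jigpos mm [11.92 -1.59 83.42] F jig [ 0.46  0.2  -1.66] M [-0.   -0.04  0.03] w 39.11
d mm [  0.18 -23.92   0.42] spin -0.0002
```

drive_tool([
  [0,0.001,0],
  [0,0,0],
], spin=[0,0])

```text
time: 16.02
position: [0.6299, 0.2024, 0.0834]
tcp_rot: [0.991, 0.133, 0.0, -0.0]
ft_force: [0.3, -0.4, -1.2]
grip_width: 0.464
```

```bash
python3 to.py -0.012 -0.0014 .083
```

```text
t 16.025 jigpos mm [12.88 -1.58 83.44] F jig [ 0.44  0.21 -1.18] M [0.01 0.05 0.  ] w 39.48
d mm [  0.18 -24.88   0.44] spin -0.0002
```

drive_tool([
  [0,0.001,0],
  [0,0,0],
], spin=[0,0])

```text
time: 16.27
position: [0.6301, 0.2014, 0.0834]
tcp_rot: [0.991, 0.133, 0.0, 0.0]
ft_force: [-0.4, 0.7, -1.1]
grip_width: 0.465
```

```bash
python3 to.py -0.012 -0.0014 .083
```

```text
t 16.275 jigpos mm [13.92 -1.58 83.42] F jig [-0.78 -0.18 -1.08] M [ 0.08 -0.06 -0.01] w 39.49
d mm [  0.18 -25.92   0.42] spin -0.0002
```

drive_tool([
  [0,0.001,0],
  [0,0,0],
], spin=[0,0])

```text
time: 16.52
position: [0.6304, 0.2004, 0.0834]
tcp_rot: [0.991, 0.133, -0.0, 0.0]
ft_force: [-0.2, -0.1, -1.4]
grip_width: 0.46
```

```bash
python3 to.py -0.012 -0.0014 .083
```

```text
t 16.525 jigpos mm [14.93 -1.6  83.42] F jig [ 0.03 -0.22 -1.4 ] M [-0.03 -0.04  0.06] w 39.14
d mm [  0.2  -26.93   0.42] spin -0.0002
```

drive_tool([
  [0,0.001,0],
  [0,0,0],
], spin=[0,0])

```text
time: 16.77
position: [0.6306, 0.1994, 0.0834]
tcp_rot: [0.991, 0.133, -0.0, -0.0]
ft_force: [0.3, 0.1, -2.1]
grip_width: 0.465
```

```bash
python3 to.py -0.012 -0.0014 .083
```

```text
t 16.775 jigpos mm [15.9  -1.61 83.4 ] F jig [ 0.02  0.33 -2.08] M [ 0.    0.03 -0.  ] w 39.54
d mm [  0.2 -27.9   0.4] spin -0.0002
```

drive_tool([
  [0,0.001,0],
  [0,0,0],
], spin=[0,0])

```text
time: 17.02
position: [0.6309, 0.1985, 0.0834]
tcp_rot: [0.991, 0.133, 0.0, 0.0]
ft_force: [-0.2, -0.1, -1.6]
grip_width: 0.467
```

```bash
python3 to.py -0.012 -0.0014 .083
```

```text
t 17.025 jigpos mm [16.92 -1.57 83.43] F jig [ 0.04 -0.18 -1.55] M [-0.11  0.03 -0.02] w 39.66
d mm [  0.16 -28.92   0.43] spin -0.0002
```

drive_tool([
  [0,0.001,0],
  [0,0.001,0],
  [0,0,0],
], spin=[0,0,0])

```text
time: 17.4
position: [0.6315, 0.1965, 0.0834]
tcp_rot: [0.991, 0.133, 0.0, -0.0]
ft_force: [0.4, -0.3, -0.2]
grip_width: 0.461
```

```bash
python3 to.py -0.012 -0.0014 .083
```

```text
t 17.4 jigpos mm [18.94 -1.58 83.42] F jig [ 0.42  0.3  -0.21] M [ 0.04  0.01 -0.01] w 39.16
d mm [  0.17 -30.94   0.42] spin -0.0002
```

drive_tool([
  [0,0.001,0],
  [0,0.001,0],
  [0,0,0],
], spin=[0,0,0])

```text
time: 17.77
position: [0.632, 0.1946, 0.0834]
tcp_rot: [0.991, 0.133, 0.0, 0.0]
ft_force: [-0.4, 0.5, -0.8]
grip_width: 0.466
```

```bash
python3 to.py -0.012 -0.0014 .083;python3 snap.py w11
python3 - <<'E'
from cell import arm
import cv2
i=arm.get_image("scene")["color"][:,:,::-1]
cv2.imwrite("pics/s1.png",cv2.resize(i[100:260,260:440],None,fx=4,fy=3.7,interpolation=cv2.INTER_CUBIC))
E
```

```text
t 17.775 jigpos mm [20.95 -1.59 83.4 ] F jig [-0.59 -0.29 -0.79] M [ 0.03 -0.05  0.01] w 39.58
d mm [  0.18 -32.95   0.4 ] spin -0.0002
17.775 [0.632  0.1946 0.0834] [-0.43  0.5  -0.79] 0.4656742400550535
toolx [0.9648 0.263  0.    ] z [ 0. -0. -1.] q [-0.046  0.602 -0.48   1.728  0.342  0.895 -0.405]
[-0.057, 0, 0.105] [[281.8  87.7]]
[0.067, 0, 0.105] [[281.5 364.2]]
[0, 0, 0.125] [[281.8 256.3]]
```

View pics/w11.png

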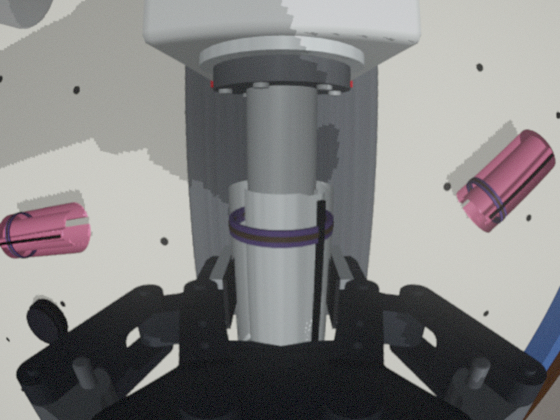

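View pics/s1.png

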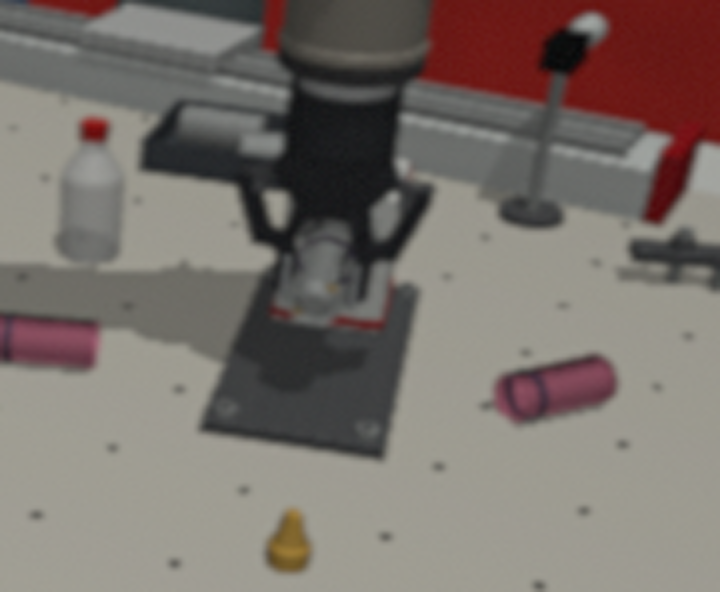

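The sleeve has passed the expected stop by about 7 mm with no resistance, and it hasn't slipped in the pads (rear end still at v≈187). The lugs are in the keyways, so I carry on outward with force checks.

drive_tool([
  [0,0.002,0],
  [0,0.002,0],
  [0,0.002,0],
  [0,0.002,0],
  [0,0.002,0],
  [0,0,0],
], spin=[0,0,0,0,0,0])

```text
time: 18.62
position: [0.6347, 0.1848, 0.0834]
tcp_rot: [0.991, 0.133, 0.0, -0.0]
ft_force: [0.6, 0.9, -1.7]
grip_width: 0.461
```

```bash
python3 to.py -0.012 -0.0014 .083
```

```text
t 18.625 jigpos mm [31.03 -1.57 83.43] F jig [-0.69  0.81 -1.72] M [-0.01 -0.   -0.03] w 39.19
d mm [  0.15 -43.03   0.43] spin -0.0004
```

drive_tool([
  [0,0.002,0],
  [0,0.002,0],
  [0,0.002,0],
  [0,0.002,0],
  [0,0.002,0],
  [0,0.002,0],
  [0,0.002,0],
  [0,0,0],
], spin=[0,0,0,0,0,0,0,0])

```text
time: 19.62
position: [0.6383, 0.1714, 0.0834]
tcp_rot: [0.991, 0.133, 0.0, 0.0]
ft_force: [-0.0, 0.0, -2.0]
grip_width: 0.464
```

```bash
python3 to.py -0.012 -0.0014 .083; python3 snap.py w12
```

```text
t 19.625 jigpos mm [45.02 -1.57 83.43] F jig [-0.05 -0.01 -1.97] M [0.   0.01 0.02] w 39.44
d mm [  0.16 -57.02   0.42] spin -0.0003
19.625 [0.6383 0.1714 0.0834] [-0.02  0.04 -1.97] 0.46398755873241965
toolx [0.9648 0.2629 0.    ] z [ 0. -0. -1.] q [-0.011  0.601 -0.478  1.729  0.34   0.894 -0.367]
[-0.057, 0, 0.105] [[281.8  25.8]]
[0.067, 0, 0.105] [[281.6 325.3]]
[0, 0, 0.125] [[281.8 186. ]]
```

View pics/w12.png

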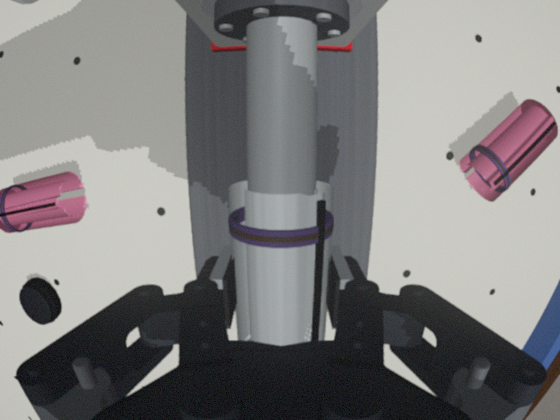

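drive_tool([
  [0,0.003,0],
  [0,0.004,0],
  [0,0.004,0],
  [0,0.004,0],
  [0,0.004,0],
  [0,0.004,0],
  [0,0.004,0],
  [0,0.003,0],
  [0,0,0],
], spin=[0,0,0,0,0,0,0,0,0])

```text
time: 20.8
position: [0.6463, 0.1423, 0.0834]
tcp_rot: [0.991, 0.133, 0.0, 0.0]
ft_force: [0.7, 1.0, -0.8]
grip_width: 0.461
```

```bash
python3 to.py -0.012 -0.0014 .083
```

```text
t 20.8 jigpos mm [75.12 -1.58 83.43] F jig [-0.76  0.95 -0.8 ] M [-0.03 -0.03  0.04] w 39.17
d mm [  0.14 -87.12   0.42] spin -0.0004
```

drive_tool([
  [0,0.003,0],
  [0,0.004,0],
  [0,0.004,0],
  [0,0.003,0],
  [0,0.003,0],
  [0,0.002,0],
  [0,0,0],
], spin=[0,0,0,0,0,0,0])

```text
time: 21.68
position: [0.6512, 0.1241, 0.0834]
tcp_rot: [0.991, 0.133, -0.0, -0.0]
ft_force: [0.5, -0.4, -1.1]
grip_width: 0.465
```

```bash
python3 to.py -0.012 -0.0014 .083
```

```text
t 21.675 jigpos mm [93.97 -1.61 83.4 ] F jig [ 0.49  0.39 -1.08] M [ 0.01 -0.    0.01] w 39.52
d mm [   0.17 -105.97    0.4 ] spin -0.0003
```

drive_tool([
  [0,0.003,0],
  [0,0.004,0],
  [0,0.004,0],
  [0,0.005,0],
  [0,0.005,0],
  [0,0.005,0],
  [0,0,0],
], spin=[0,0,0,0,0,0,0])

```text
time: 22.55
position: [0.6581, 0.0986, 0.0834]
tcp_rot: [0.991, 0.132, 0.0, 0.0]
ft_force: [-0.7, -0.2, -1.1]
grip_width: 0.46
```

```bash
python3 to.py -0.012 -0.0014 .083; python3 snap.py w13
```

```text
t 22.55 jigpos mm [120.45  -1.62  83.41] F jig [ 0.02 -0.74 -1.06] M [ 0.02 -0.03 -0.  ] w 39.13
d mm [ 1.2000e-01 -1.3245e+02  3.9000e-01] spin -0.0008
22.55 [0.6581 0.0986 0.0834] [-0.71 -0.22 -1.06] 0.4603025273211746
toolx [ 0.9649  0.2625 -0.    ] z [ 0.e+00 -2.e-04 -1.e+00] q [ 0.095  0.606 -0.47   1.718  0.336  0.898 -0.249]
[-0.057, 0, 0.105] [[ 281.6 -121.1]]
[0.067, 0, 0.105] [[281.8 153.4]]
[0, 0, 0.125] [[281.8 -41. ]]
```

View pics/w13.png

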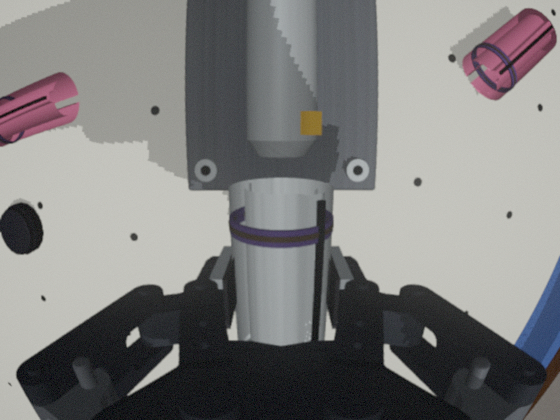

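The sleeve is off the mandrel, with a clear gap between the nose at v≈155 and the sleeve rear at v≈183. Lifting, turning to the cradle's heading and going past it so the wrist camera can measure it.

drive_tool([
  [0,0.01,0],
  [0,0.01,-0.02],
  [0,0.02,-0.04],
  [0,0.02,-0.03],
  [0,0,0],
], spin=[0,0,0.08,0.16,0.007])

```text
time: 23.22
position: [0.6742, 0.0385, 0.1775]
tcp_rot: [1.0, 0.007, 0.003, 0.0]
ft_force: [0.6, 0.3, -1.8]
grip_width: 0.462
```

```bash
cat > toc.py <<'E'
import sys
from h import *
from cell import arm
s=arm.observe();c,sn=np.cos(CR[2]),np.sin(CR[2]); jy=np.array([-sn,c])
L=[float(x) for x in sys.argv[1:4]]
d,a=delta(s["position"],s["tcp_rot"],pose(CR,L)[0],jy)
cur=s["position"]-np.array([CR[0],CR[1],0]); Rj=R.from_euler('z',CR[2]).as_matrix()
print("t",s["time"],"cradle mm",(Rj.T@cur*1e3).round(2),"F",(Rj.T@s["ft_force"]).round(2),"M",(Rj.T@s["wrist_torque"]).round(2),"w",round(s["grip_width"]*85,2)); print("d mm",(d*1e3).round(2),"spin",a.round(4))
E
python3 toc.py .11 0 .16
```

```text
t 23.225 cradle mm [-291.19  197.07  177.51] F [-0.27  0.65 -1.83] M [-0.04  0.02  0.03] w 39.24
d mm [-195.07  402.2    16.73] spin -0.0052
```

drive_tool([
  [-0.01,0.02,0],
  [-0.02,0.04,0],
  [-0.02,0.042,0],
  [-0.022,0.045,0],
  [-0.022,0.045,0],
  [-0.022,0.045,0],
  [-0.022,0.045,0],
  [-0.022,0.045,0.005],
  [-0.02,0.042,0.005],
  [-0.015,0.033,0.006],
], spin=[0,0,0,0,0,0,0,0,0,0])

```text
time: 24.48
position: [0.4828, -0.3667, 0.1569]
tcp_rot: [1.0, 0.01, -0.001, -0.0]
ft_force: [0.5, 0.4, -0.3]
grip_width: 0.465
```

drive_tool([
  [0,0,0],
  [0,0,0],
], spin=[0,0])

```text
time: 24.72
position: [0.4846, -0.3642, 0.1571]
tcp_rot: [1.0, 0.01, -0.0, -0.0]
ft_force: [0.6, 0.5, -1.6]
grip_width: 0.465
```

```bash
python3 toc.py .0 0 .16; python3 snap.py w14
```

```text
t 24.725 cradle mm [107.71  -0.39 157.09] F [-0.47  0.57 -1.58] M [0.04 0.   0.03] w 39.5
d mm [   0.46 -107.72   -2.81] spin 0.0006
24.725 [ 0.4846 -0.3642  0.1571] [ 0.56  0.48 -1.58] 0.4647129763279594
toolx [ 9.998e-01  2.020e-02 -5.000e-04] z [-5.e-04  9.e-04 -1.e+00] q [ 0.804  0.412 -0.338  1.816  0.164  0.942  0.416]
[-0.057, 0, 0.105] [[ 392.6 -268. ]]
[0.067, 0, 0.105] [[ 436.  -230.3]]
[0, 0, 0.125] [[ 415.5 -262.9]]
```

View pics/w14.png

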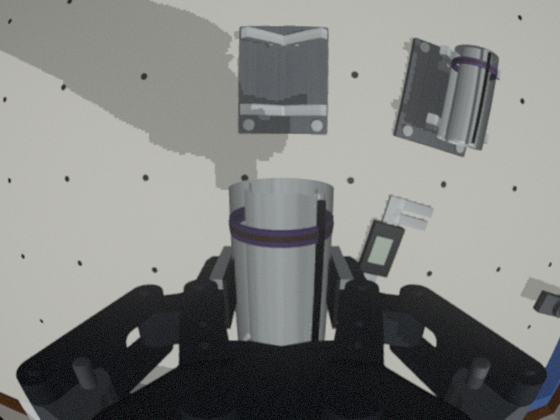

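```bash
python3 -c "
import cv2
i=cv2.imread('pics/w14.png');cv2.imwrite('pics/w14c.png',cv2.resize(i[10:150,220:350],None,fx=4.5,fy=4.25,interpolation=cv2.INTER_CUBIC))"
python3 - <<'E'
from h import *
d=np.load("w14.npz");pos,q=d["pos"],d["quat"]
obs=[([-.05,-.04,.008],(239,27)),([-.05,.04,.008],(328.5,27)),([.05,.04,.008],(328,133.5)),([.05,-.04,.008],(237.5,133.5))]
f=lambda p:np.concatenate([wproj(pos,q,pose(p,L),d)[0]-np.array(uv) for L,uv in obs])
r=least_squares(f,CR);print(r.x,r.fun.reshape(-1,2).round(1))
# sleeve rear top edge at (281,183): y position in tool if top at z = TCP+.019+.004+.02
for h in(.040,.045):
  for y in(-.05,-.045,-.04,-.035):
    Rt=R.from_quat(q).as_matrix();print(h,y,wproj(pos,q,pos+Rt@np.array([0,y,-h]),d).round(1))
E
```

```text
[ 0.48576007 -0.25865957 -1.55517207] [[-0.2 -1. ]
 [-0.3 -0.4]
 [-0.3  0.9]
 [ 0.8  0.4]]
0.04 -0.05 [[276.6 170.6]]
0.04 -0.045 [[276.7 186.1]]
0.04 -0.04 [[276.7 201.2]]
0.04 -0.035 [[276.7 216. ]]
0.045 -0.05 [[276.4 173.1]]
0.045 -0.045 [[276.4 189.2]]
0.045 -0.04 [[276.5 205. ]]
0.045 -0.035 [[276.5 220.5]]
```

View pics/w14c.png

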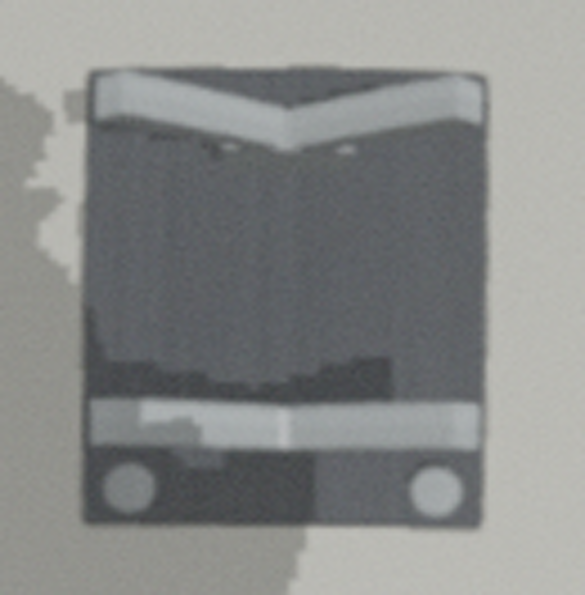

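Refined cradle pose: (0.484, −0.258), yaw −1.553. The top view and the bias-corrected wrist view agree on this. The sleeve's centre sits about 5 mm toward tool −y. Going above the cradle.

```bash
sed -i 's/CR=np.array.*/CR=np.array([.4840,-.2580,-1.5530])/' h.py; python3 toc.py .005 0 .10
```

```text
t 24.775 cradle mm [105.77  -0.77 157.29] F [-0.67 -0.03 -1.11] M [-0.07  0.04  0.02] w 39.19
d mm [   1.09 -100.72   57.36] spin 0.0032
```

drive_tool([
  [0.0005,-0.025,0],
  [0.0006,-0.03,0],
  [0,-0.03,0.017],
  [0,-0.0157,0.02],
  [0,0,0.02],
  [0,0,0],
  [0,0,0],
], spin=[0.0032,0,0,0,0,0,0])

```text
time: 25.65
position: [0.4849, -0.2638, 0.1011]
tcp_rot: [1.0, 0.008, 0.0, 0.0]
ft_force: [-0.0, -0.1, -1.2]
grip_width: 0.458
```

```bash
python3 toc.py .005 0 .05; python3 snap.py w15
python3 - <<'E'
from cell import arm
import cv2
i=arm.get_image("scene")["color"][:,:,::-1]
cv2.imwrite("pics/s2.png",cv2.resize(i[180:340,120:310],None,fx=4,fy=3.7,interpolation=cv2.INTER_CUBIC))
E
```

```text
t 25.65 cradle mm [  5.8    0.83 101.14] F [ 0.06 -0.05 -1.19] M [-0.02  0.    0.04] w 38.91
d mm [-0.86 -0.81 51.14] spin -0.0008
25.65 [ 0.4849 -0.2638  0.1011] [-0.05 -0.06 -1.19] 0.45777971686975016
toolx [9.999e-01 1.700e-02 6.000e-04] z [ 6.e-04 -2.e-04 -1.e+00] q [ 0.677  0.407 -0.361  1.979  0.198  0.789  0.22 ]
[-0.057, 0, 0.105] [[ 416.2 -276. ]]
[0.067, 0, 0.105] [[ 476.  -225.9]]
[0, 0, 0.125] [[ 448.1 -268.7]]
```

View pics/w15.png

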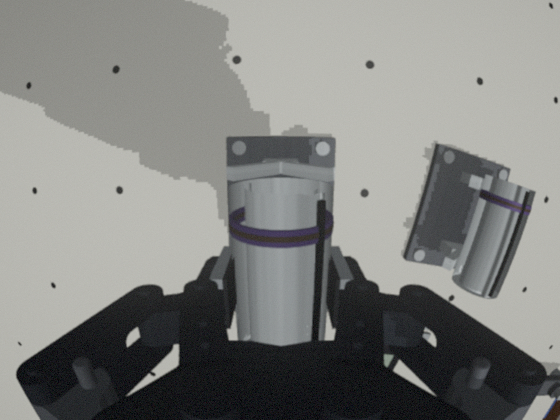

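View pics/s2.png

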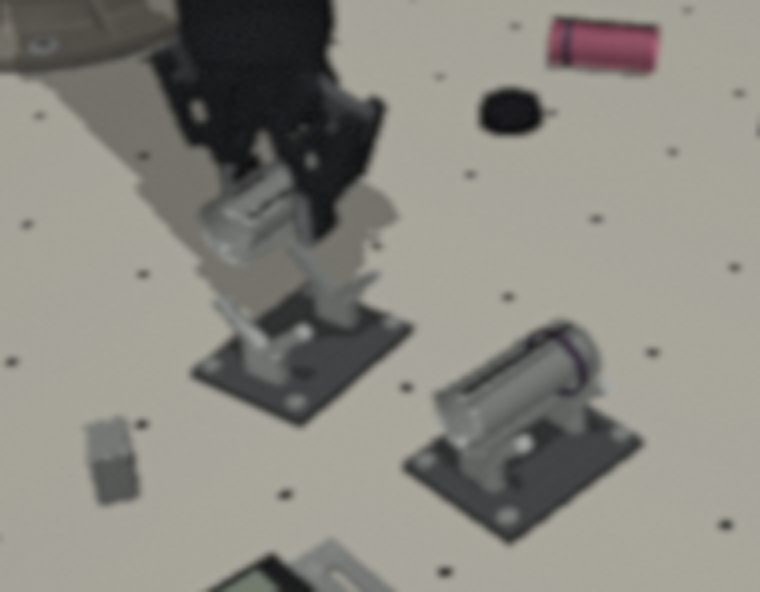

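The V's apex at (280,165) sits right under the sleeve centre at u≈281. Descending, then slowly to contact.

drive_tool([
  [-0.0004,0,0.02],
  [0,0,0.02],
  [0,0,0.013],
  [0,0,0],
  [0,0,0],
], spin=[0,0,0,0,0])

```text
time: 26.38
position: [0.4845, -0.2642, 0.0481]
tcp_rot: [1.0, 0.008, 0.0, 0.0]
ft_force: [0.1, -0.2, -1.8]
grip_width: 0.462
```

```bash
python3 toc.py .005 0 .0365
```

```text
t 26.375 cradle mm [ 6.21  0.35 48.08] F [ 0.18  0.06 -1.82] M [ 0.02 -0.05  0.04] w 39.26
d mm [-0.36 -1.22 11.58] spin -0.0017
```

drive_tool([
  [0,0,0.001],
  [0,0,0.001],
  [0,0,0.001],
  [0,0,0.001],
  [0,0,0.001],
  [0,0,0.001],
  [0,0,0],
], spin=[0,0,0,0,0,0,0])

```text
time: 27.25
position: [0.484, -0.264, 0.0413]
tcp_rot: [1.0, 0.008, -0.0, -0.0]
ft_force: [0.5, 0.3, -1.8]
grip_width: 0.46
```

```bash
python3 toc.py .005 0 .0365
```

```text
t 27.25 cradle mm [ 5.98 -0.13 41.29] F [-0.32  0.49 -1.78] M [-0.06  0.06 -0.04] w 39.1
d mm [ 0.13 -0.98  4.79] spin -0.0017
```

drive_tool([
  [0,0,0.001],
  [0,0,0.001],
  [0,0,0.001],
  [0,0,0],
], spin=[0,0,0,0])

```text
time: 27.75
position: [0.484, -0.2639, 0.0383]
tcp_rot: [1.0, 0.008, -0.0, -0.0]
ft_force: [0.4, -0.6, -1.1]
grip_width: 0.462
```

```bash
python3 toc.py .005 0 .0365
```

```text
t 27.75 cradle mm [ 5.94 -0.12 38.29] F [ 0.58  0.4  -1.15] M [-0.    0.01  0.03] w 39.25
d mm [ 0.12 -0.94  1.79] spin -0.0016
```

drive_tool([
  [0,0,0.0005],
  [0,0,0.0005],
  [0,0,0],
], spin=[0,0,0])

```text
time: 28.12
position: [0.484, -0.264, 0.0374]
tcp_rot: [1.0, 0.008, 0.0, -0.0]
ft_force: [-0.7, -1.2, -1.0]
grip_width: 0.463
```

```bash
python3 toc.py .005 0 .0365
```

```text
t 28.125 cradle mm [ 6.   -0.07 37.39] F [ 1.21 -0.73 -0.98] M [ 0.03 -0.04 -0.06] w 39.36
d mm [ 0.07 -1.    0.89] spin -0.0016
```

drive_tool([
  [0,0,0.0005],
  [0,0,0.0005],
  [0,0,0],
], spin=[0,0,0])

```text
time: 28.5
position: [0.4843, -0.264, 0.0367]
tcp_rot: [1.0, 0.008, 0.0, 0.0]
ft_force: [-0.6, 1.2, 4.8]
grip_width: 0.464
```

```bash
python3 toc.py .005 0 .0365
```

```text
t 28.5 cradle mm [ 6.03  0.16 36.72] F [-1.18 -0.59  4.83] M [-0.25  0.23 -0.14] w 39.48
d mm [-0.16 -1.03  0.22] spin -0.0018
```

Contact as predicted: about 5 N, with the TCP at 36.7 mm. Releasing in steps.

drive_tool([
  [0,0,0],
  [0,0,0],
  [0,0,0],
], spin=[0,0,0], claw=128)

```text
time: 28.88
position: [0.484, -0.264, 0.0364]
tcp_rot: [1.0, 0.008, 0.0, -0.0]
ft_force: [0.2, 0.7, 0.1]
grip_width: 0.499
```

drive_tool([
  [0,0,0],
  [0,0,0],
  [0,0,0],
  [0,0,0],
], spin=[0,0,0,0], claw=75)

```text
time: 29.38
position: [0.484, -0.264, 0.0364]
tcp_rot: [1.0, 0.008, 0.0, -0.0]
ft_force: [0.1, -0.2, 0.0]
grip_width: 0.705
```

drive_tool([
  [0,0,-0.01],
  [0,0,-0.03],
  [0,0,-0.05],
  [0,0,-0.05],
  [0,0.04,0],
  [0,0.04,0],
  [0,0,0],
  [0,0,0],
], spin=[0,0,0,0,0,0,0,0])

```text
time: 30.38
position: [0.4853, -0.3434, 0.1767]
tcp_rot: [1.0, 0.008, 0.0, -0.0]
ft_force: [0.5, -0.2, -0.3]
grip_width: 0.707
```

```bash
python3 toc.py .005 0 .0365; python3 snap.py w16
python3 - <<'E'
from cell import arm
import cv2
i=arm.get_image("scene")["color"][:,:,::-1]
cv2.imwrite("pics/s3.png",cv2.resize(i[180:340,120:310],None,fx=4,fy=3.7,interpolation=cv2.INTER_CUBIC))
E
```

```text
t 30.375 cradle mm [ 85.42  -0.2  176.67] F [ 0.23  0.48 -0.32] M [-0.08  0.05  0.04] w 60.13
d mm [ 6.000e-02 -8.035e+01  1.402e+02] spin -0.0015
30.375 [ 0.4853 -0.3434  0.1767] [ 0.48 -0.23 -0.32] 0.707458394328877
toolx [9.999e-01 1.630e-02 1.000e-04] z [ 1.e-04  5.e-04 -1.e+00] q [ 0.788  0.373 -0.35   1.826  0.152  0.968  0.39 ]
[-0.057, 0, 0.105] [[ 389.3 -254.9]]
[0.067, 0, 0.105] [[ 432.1 -214.1]]
[0, 0, 0.125] [[ 412.  -248.5]]
```

View pics/w16.png

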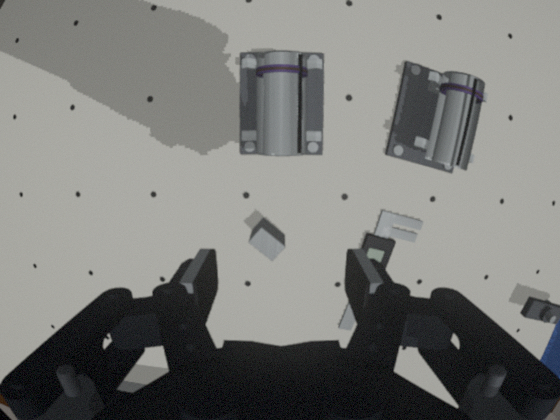

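View pics/s3.png

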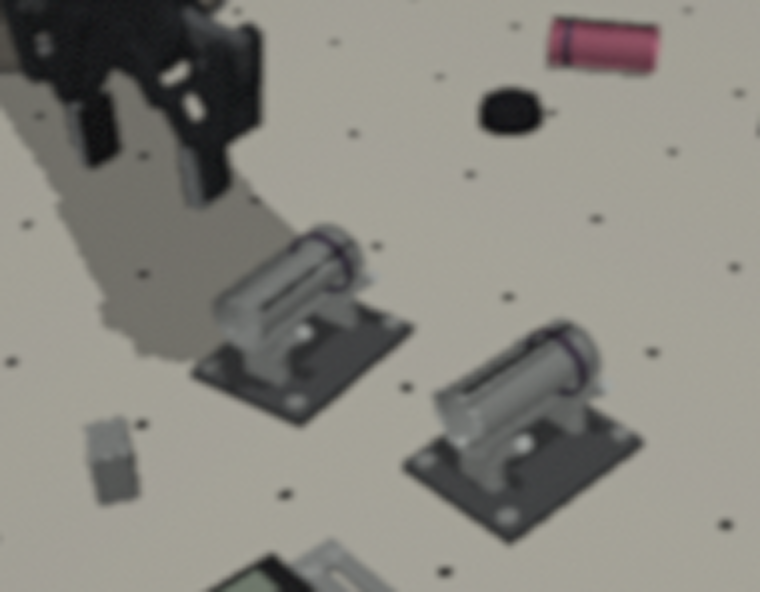

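The sleeve lies in the V. Checking its centring along the V from this view.

Run:
```python
from h import *
d=np.load("w16.npz");pos,q=d["pos"],d["quat"]
# base plate center from seen corners
obs=[([-.05,-.04,.008],(239,52.5)),([-.05,.04,.008],(324,52.5)),([.05,.04,.008],(324,155)),([.05,-.04,.008],(239,155))]
f=lambda p:np.concatenate([wproj(pos,q,pose(p,L),d)[0]-np.array(uv) for L,uv in obs])
p=least_squares(f,CR).x;print(p)
for o in(-.01,0,.01): print(o,wproj(pos,q,pose(p,[[o-.04,0,.078],[o+.04,0,.078],[o+.04,0,.058]]),d).round(1).tolist())
i=cv2.imread("pics/w16.png");cv2.imwrite("pics/w16c.png",cv2.resize(i[35:175,220:345],None,fx=4.2,fy=4.2,interpolation=cv2.INTER_CUBIC))
```

```text
[ 0.48577448 -0.25891351 -1.55395056]
-0.01 [[281.6, 31.8], [281.6, 137.2], [281.6, 136.1]]
0 [[281.6, 44.4], [281.6, 150.7], [281.6, 148.5]]
0.01 [[281.6, 57.2], [281.6, 164.0], [281.6, 160.9]]
```

View pics/w16c.png

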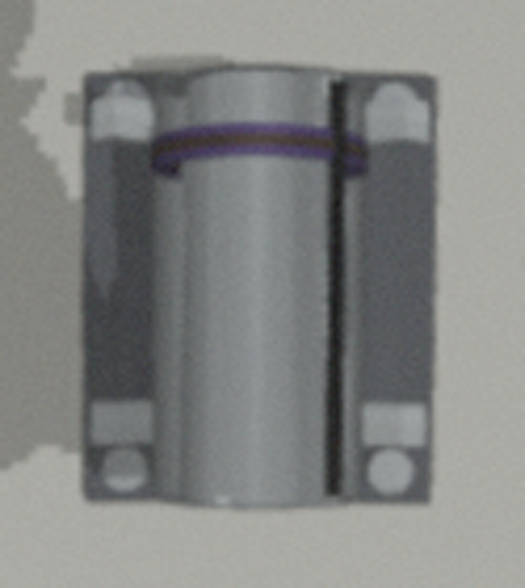

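The sleeve is about 4 mm from the middle along the V (limit 15) and laterally centred. One last look at the table, then hand in.

Run:
```python
from cell import arm
import cv2
i=arm.get_image("top")["color"][:,:,::-1]
cv2.imwrite("pics/top9.png",i)
```

```text
(no output)
```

View pics/top9.png

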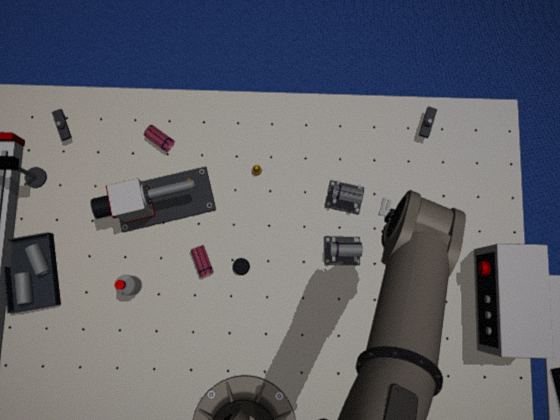

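The top view shows the sleeve in the cradle at (343,250) and the mandrel bare. The nozzle (257,170), bottle (125,286), lens case (241,267) and finished sleeve (346,196) are where they were.

```bash
python3 -c "
from cell import arm
print(arm.sign_off())"
```

```text
the job is handed in; nothing more can be done
None
```

The sleeve is off the mandrel and lying in the empty V cradle, and the job is handed in at about 30 s of the 72 s allowed. No verdict is reported back.

**Turning:** The hand can only turn about its own axis here, so it could not lean around the mandrel. I rolled the sleeve instead, with one pad pressed on its side at up to about 8 N and stroked downward in two bites. That brought the scribed line to about 42°, against a lug at about 40°.

**Taking it off:** I gripped it at 20 N and pulled in small steps. The lugs went into the keyways with no measurable resistance. It slid straight off with at most about 2 N on the wrist, part of that the sleeve's own weight.

**Setting down:** It touched the cradle at about 5 N and I released it in steps.

**Last checks:**
- **Position:** The sleeve is about 4 mm off the middle along the V. It looks centred across it and parallel to it.
- **Robot:** The hand is clear of everything.
- **Other objects:** The nozzle, bottle, lens case and finished sleeve look unmoved in the top view. The arm hid the gauge block and most of the caliper there. The gauge block looks unmoved in the scene view, and the caliper shows only in part, with no sign of having been touched.

**Disagreement:** The wrist camera and the touch contact differed by about 1.5 mm sideways. I went by the touch on the mandrel and corrected the cradle position for the same offset.

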